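# Hold the spring clamp open over the coaster's edge

### The job

Squeeze the handles of the spring clamp to take it off the upright lip of the key rail, bring it to the folded coaster that stands in the slotted stand, and hold it there squeezed wide open, upright, with one jaw on each side of the middle of the coaster's top edge, the jaw tips about 15 mm below that edge and nothing of the clamp touching the coaster, so that I can tuck a note in under a jaw. Finish while holding it like that: do not let it close or let go. Do not shift the coaster, and leave the other things where they are.

Things in the scene. Friction and masses are not known exactly. Their poses are not given: they have to be found in the camera images.
- clamp: Small orange plastic spring clamp, 24 mm wide along its hinge, about 85 mm tall, 52 g, standing handles up, jaws down, biting the key rail's lip. Origin: on the hinge axis (centre of the 16 mm barrel, whose underside is 8 mm below). z points up to the handles, x is the direction in which handles and jaws spread, y runs along the hinge. The halves mirror each other at +x and -x and move alike.
- jaw_a_handle (a point): Middle of the flat outer face of the handle on the clamp's +x side (the other mirrors it), faces 20 mm wide, 40 mm long. Biting the lip, the handles lean outwards 0.30 rad, end 48 mm above the clamp's origin and are 59 mm over their outsides. Squeezed fully open their faces are upright and parallel, 28 mm over the outsides, 15 to 55 mm above the origin.
- jaw_a (a joint): Turn of each arm of the clamp: 0 while it bites the lip (pads 6 mm apart), grows as the handles are squeezed, 0.30 at the stop (fully open, tips 27 mm apart), -0.08 with jaws shut. The spring drives it shut: squeezing takes about 3 N a side at first and 8 N a side at the stop; a 20 N grip holds it at the stop.
- jaw_a_tip (a point): Inner lower edge of the jaw pad on the clamp's +x side (36 mm below the clamp's origin biting, 34 mm fully open).
- jaw_b_tip (a point): Inner lower edge of the jaw pad on the clamp's -x side.
- clamp_mouth (a point): Point on the clamp midway between the two jaw tips, 36 mm straight below the clamp's origin.
- key_rail: Aluminium key rail, fixed: a foot plate 110 x 200 mm, 5 mm thick, with an upright lip 6 mm thick and 200 mm long whose top edge is 70 mm above the shelf, with short key pegs on one face. Origin: on the shelf surface, under the middle of the lip; y runs along the lip, x across it. The clamp sits on the lip, hinge along it, with its barrel resting on the top edge.
- stand: Low dark steel stand, fixed, 80 x 112 mm, 33 mm tall, with a slot that holds the folded coaster upright. Origin: middle of its underside; slot along y.
- coaster: Folded bamboo coaster, 95 x 95 mm and 10 mm thick, loose, 70 g, standing upright in the stand's slot. Origin: middle of its lower edge, which is 8 mm above the shelf; z up, y along the top edge, x through the thickness. Its top edge is 95 mm above the origin (103 mm above the shelf).
- votive: Bystander: frosted glass votive cup, 62 mm across, 60 mm tall; origin at its underside.
- fob: Bystander: matte black door fob, 36 x 58 x 13 mm, lying; origin at its underside.
- tape: Bystander: steel tape measure, 62 x 34 x 60 mm, standing; origin at its underside.
- flat_coaster: Bystander: single bamboo coaster leaf, 95 x 95 x 5 mm, lying flat; origin at its underside.
- keys: Bystander: brass door key, about 70 mm long, 4 mm thick, lying on the key rail's foot plate; origin at its underside.
- bowl: Bystander: white ceramic bowl, 130 mm across, 45 mm tall; origin at its underside.
Not all that is in view belongs to the job. There is more than one size of the clamp; the job needs the middle-sized. What is shaped like the stand but red or white is not meant.

How it is judged:
By the outcome, as a careful person would: the job done as asked, in the order asked, and still so for the second after the job is handed in, while the arm keeps its last pose, push and grip.
It also fails if it takes over 38 s, if anything falls off the work surface, if the arm or the gripper's body presses on something with over 40 N, if the wrist force passes 120 N, or if a joint passes its speed limit or range.

### The arm

A 6-joint arm with a two-finger parallel gripper is mounted at the origin on the work surface. World frame = base frame: x ahead of the robot, y to its left, z up, the work surface at z = 0. Lengths are in m, angles in rad, forces in N, time in s.
With the tool pointing down it reaches from about 0.375 to 0.9 m from the base axis. Payload 3.1 kg.
Tool frame: the origin (TCP) lies on the centre line of the jaws, within the pads' length; the fingertips stand 19 mm ahead of it and the grasp point (between the pads) is the TCP; z points along the fingers, y is the direction in which the jaws open and shut (so a half turn about z gives the same grasp; the last joint's range is limited). The gripper opens to 85 mm and grips with 20 to 120 N. Pads are 22 mm wide; open, the fingers measure 114 mm over their backs; the gripper's body (76 mm by 85 mm) begins 54 mm behind the grasp point. The pads swing forward as they close: fully open they stand 13 mm farther back than shut.
Start: joints at [-1.379, 0.527, 1.433, -0, 1.181, -0.178], TCP at [0.226, -0.582, 0.25] pointing down, gripper open.
Joint ranges: [-3.08, 3.08], [-0.75, 2.2], [0.22, 2.44], [-1.43, 4.57], [0, 2.65], [-2.85, 2.85]. Speed limits (rad/s): [2.79, 2.79, 3.14, 3.14, 3.14, 3.14].

### API

Orientations are given as a unit quaternion [x, y, z, w].
In Python, from station import manip, imaging, workorder gives the robot as it stands.
- The arm moves only by the shell command python3 -m creep 'ROWS' [FORCE]. ROWS is a JSON object of lists of equal length, an entry for each row: "claw": the finger opening in cm, from 0 to 8.54; "dp": the shift along the tool's x, y, z in cm, a list of three; "roll": the turn about the tool's z in rad. In form: {"claw": [claw, ...], "dp": [[dx, dy, dz], ...], "roll": [roll, ...]}. A call has 1 to 12 rows; each row is the pose to reach, as a shift and turn from the pose commanded when the call began, along the tool's axes at that moment; what a row does not reach only later rows make up. A row lasts 1/10 s, in which the tool goes at most 50 mm and 8.59 degrees, less where a joint would pass 70% of its speed; a pose out of reach is approached as far as the arm can. A call with a gripper value outside its range is refused whole. The fingers move at their own pace and stop on an object; FORCE is the grip in N (left out, the last holds). Time passes only in rows, so rows that repeat a pose let the fingers close. It gives the time, the measured TCP pose, the force and the opening at its end, in the units of the state.
- manip.sense(): the state, without advancing time (a new reading comes with each control period).
- imaging.snapshot(name): name is "scene" or "side" or "wrist"; returns a dict with "image" (420x560x3 uint8, red, green, blue), "z_map" (420x560 float32, m along the optical axis (not along the pixel's ray), 0 where there is no reading), "vfov" (degrees; the focal length in pixels is half the picture's height over the tangent of half this angle, whatever the lens; pixels are square), "cx", "cy" (the principal point, pixels), "R" (3x3) and "t" (3): a world point X has camera coordinates R X + t. Camera axes: x right, y down, z forward; pixel columns grow to the right and rows downward; lengths in m; the calibration is good to about 2 mm. A picture is of the moment at which its call begins.
- workorder.sign_off(): hands the job in, once; it reports no verdict.
The state is a dict: "t": time; "q": joint angles; "qd": joint speeds; "tau": joint torques, N m; "tcp_pos": TCP position; "tool_rot": TCP orientation; "force": force on the tool from outside, world axes, zero at the start; "ft_torque": the same for the moment, N m; "finger_gap": opening from 0.0 (shut) to 1.0 (fully open).
Only numpy, scipy, OpenCV 4.12 (cv2) and the standard library are available. Lean on these libraries where they do the work, as an engineer would, in place of code of your own. Each camera call takes 0.05 s, during which the arm holds its last target.

## Working session

There is one attempt and no reset: what is moved stays moved. The work goes in short steps, Python scripts to look and compute and a shell command to move; the robot and the scene stay as the last step left them, time stands still between calls to the robot, and variables do not carry over. Pictures are saved under pics/ and viewed, and the job is handed in when it is done.

```bash
ls; mkdir -p pics; cat > h.py <<'E'
import numpy as np,cv2
from station import manip, imaging, workorder
def snap(n,f):
    s=imaging.snapshot(n); cv2.imwrite('pics/'+f+'.png',s['image'][:,:,::-1]); np.savez('pics/'+f+'.npz',**s); return s
def load(f): return dict(np.load('pics/'+f+'.npz'))
def cloud(s):
    fo=210/np.tan(np.radians(float(s['vfov']))/2); z=s['z_map']; v,u=np.mgrid[:z.shape[0],:z.shape[1]]
    c=np.stack([(u-s['cx'])/fo*z,(v-s['cy'])/fo*z,z],-1)
    return (c-s['t'])@s['R']
def ray(s,u,v):
    fo=210/np.tan(np.radians(float(s['vfov']))/2)
    d=np.array([(u-s['cx'])/fo,(v-s['cy'])/fo,1.])@s['R']; return -s['R'].T@s['t'],d
def plane(s,u,v,h):
    o,d=ray(s,u,v); return o+d*(h-o[2])/d[2]
E
python3 - <<'E'
from h import *
for n in ('scene','side','wrist'):
    s=snap(n,n+'0'); print(n,s['vfov'],s['cx'],s['cy'],-s['R'].T@s['t'],s['R'].round(3).tolist())
print(manip.sense())
E
```

```text
pics
scene 51.52224318003063 275.66722268573574 211.97440863258794 [1.32834499 0.6089013  0.67340733] [[-0.648, 0.761, 0.025], [0.379, 0.351, -0.856], [-0.661, -0.545, -0.516]]
side 53.716803180954614 278.52296075461544 215.63586470259463 [ 0.5298377  -0.8198269   0.97483624] [[0.996, -0.09, 0.005], [-0.062, -0.726, -0.685], [0.065, 0.682, -0.729]]
wrist 65.59176983300668 279.50671824626954 215.0399581547017 [ 0.2976085  -0.55444272  0.37252437] [[0.362, -0.932, -0.001], [-0.89, -0.346, 0.298], [-0.278, -0.107, -0.955]]
{'t': 0.15, 'q': array([-1.37850797e+00,  5.28281789e-01,  1.43365118e+00, -6.05868765e-06,
        1.18138144e+00, -1.78506941e-01]), 'qd': array([-1.90383405e-04, -3.70304836e-04, -3.80017388e-03, -3.13304301e-04,
       -8.30922705e-05,  6.36739048e-04]), 'tau': array([ 4.92698146e-04, -4.42742765e+01, -1.78276455e+01, -2.82448336e-04,
        5.66578543e-03, -7.79754032e-06]), 'tcp_pos': array([ 0.22639113, -0.58198292,  0.24952672]), 'tool_rot': array([ 9.82862450e-01,  1.84338446e-01, -8.73349288e-06, -8.60838129e-04]), 'force': array([-0.59823868, -0.76079356,  0.25167856]), 'ft_torque': array([-0.01604232,  0.04434647,  0.02140451]), 'finger_gap': 1.0005631397985546}
```

View pics/scene0.png

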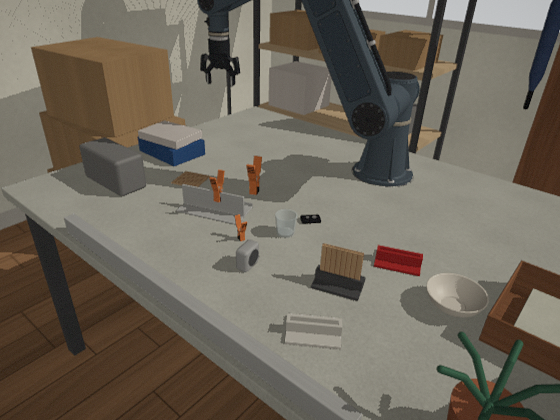

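View pics/side0.png

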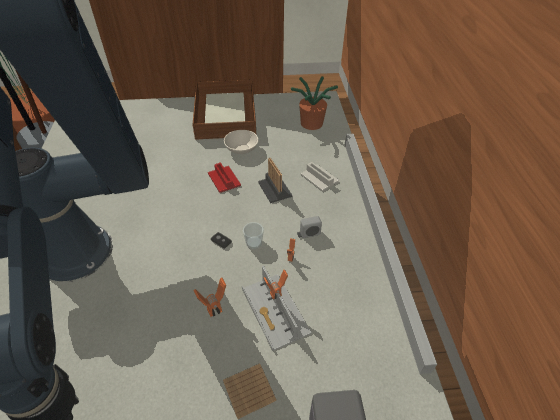

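View pics/wrist0.png

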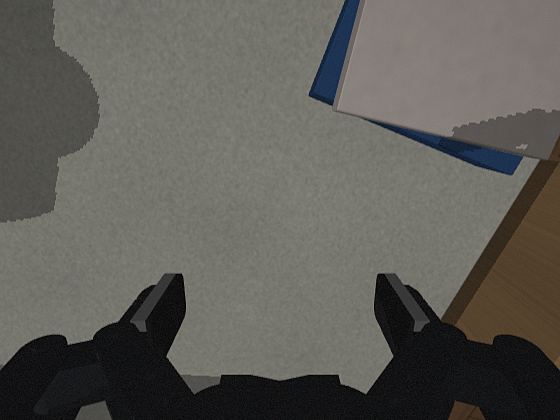

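The scene view shows the middle clamp on the rail at (217,187), the large clamp at (255,175), the small one at (241,228), the coaster in the dark stand at (341,262), the votive at (285,222) and the tape at (248,256). The side view shows the rail clamp at (277,285), the coaster at (274,176) and the stand at (275,188). Next I measure.

```bash
cat > m.py <<'E'
from h import *
for n,boxc,boxk,boxr in (('scene0',(205,165,232,206),(315,238,370,285),(175,180,250,222)),('side0',(262,265,292,302),(262,155,290,196),(240,265,325,350))):
    s=load(n); P=cloud(s); hsv=cv2.cvtColor(s['image'],cv2.COLOR_RGB2HSV)
    def box(b): m=np.zeros(P.shape[:2],bool); m[b[1]:b[3],b[0]:b[2]]=1; return m&(s['z_map']>0)
    org=(hsv[...,0]<14)&(hsv[...,1]>150)&(hsv[...,2]>80)
    c=P[org&box(boxc)]; print(n,'clamp',len(c),c.min(0).round(3),c.max(0).round(3),np.median(c,0).round(3))
    for z0 in np.arange(.05,.14,.01):
        k=c[(c[:,2]>=z0)&(c[:,2]<z0+.01)]
        if len(k): print('  z%.2f'%z0,len(k),k.min(0).round(3),k.max(0).round(3))
    bam=(hsv[...,0]>7)&(hsv[...,0]<25)&(hsv[...,1]>60)
    k=P[bam&box(boxk)]; k=k[k[:,2]>.045]; print('coaster',len(k),k.min(0).round(3),k.max(0).round(3))
    t=k[k[:,2]>.097]; print(' top',len(t),t[:,:2].mean(0)); 
    r=cv2.minAreaRect(t[:,:2].astype(np.float32)); print(r)
    r=cv2.minAreaRect(k[:,:2].astype(np.float32)); print(r)
    g=P[box(boxr)&~org]; g=g[(g[:,2]>.062)&(g[:,2]<.075)]; print('lip',len(g),cv2.minAreaRect(g[:,:2].astype(np.float32)),np.percentile(g,[1,99],axis=0).round(3).tolist())
E
python3 m.py
```

```text
scene0 clamp 232 [ 0.556 -0.243  0.045] [ 0.612 -0.209  0.129] [ 0.589 -0.226  0.095]
  z0.05 19 [ 0.585 -0.234  0.05 ] [ 0.597 -0.216  0.06 ]
  z0.06 17 [ 0.586 -0.232  0.06 ] [ 0.595 -0.216  0.069]
  z0.07 21 [ 0.578 -0.231  0.07 ] [ 0.596 -0.215  0.079]
  z0.08 33 [ 0.564 -0.243  0.08 ] [ 0.597 -0.213  0.09 ]
  z0.09 35 [ 0.556 -0.24   0.09 ] [ 0.603 -0.211  0.1  ]
  z0.10 38 [ 0.559 -0.242  0.1  ] [ 0.606 -0.211  0.11 ]
  z0.11 30 [ 0.557 -0.243  0.111] [ 0.608 -0.21   0.12 ]
  z0.12 29 [ 0.557 -0.242  0.12 ] [ 0.612 -0.209  0.129]
coaster 949 [0.601 0.175 0.045] [0.64  0.266 0.106]
 top 184 [0.61972608 0.22178364]
((0.620150625705719, 0.22037947177886963), (0.012570220045745373, 0.09471490234136581), 16.602888107299805)
((0.6192244291305542, 0.21989692747592926), (0.01325957477092743, 0.09534350037574768), 18.370887756347656)
lip 201 ((0.593231201171875, -0.195919468998909), (0.276546448469162, 0.08124391734600067), 86.74535369873047) [[0.555, -0.333, 0.062], [0.637, -0.098, 0.073]]
side0 clamp 142 [ 0.551 -0.249  0.049] [ 0.606 -0.213  0.131] [ 0.591 -0.23   0.099]
  z0.05 9 [ 
[... 260 characters left out ...]
19  0.1  ]
  z0.10 20 [ 0.562 -0.247  0.1  ] [ 0.601 -0.216  0.11 ]
  z0.11 21 [ 0.557 -0.249  0.111] [ 0.606 -0.214  0.119]
  z0.12 28 [ 0.551 -0.247  0.12 ] [ 0.606 -0.213  0.13 ]
  z0.13 1 [ 0.602 -0.216  0.131] [ 0.602 -0.216  0.131]
coaster 241 [0.595 0.169 0.045] [0.632 0.262 0.108]
 top 73 [0.61392898 0.21502345]
((0.6140345931053162, 0.21600688993930817), (0.011756638064980507, 0.09413927048444748), 18.951730728149414)
((0.6139336228370667, 0.21628549695014954), (0.012026816606521606, 0.09826276451349258), 17.95793342590332)
lip 192 ((0.5855200886726379, -0.24800613522529602), (0.020779628306627274, 0.1992882490158081), 24.57489585876465) [[0.55, -0.34, 0.062], [0.62, -0.157, 0.074]]
```

```bash
python3 - <<'E'
from h import *
a=load('scene0')['image'][150:300,165:365]; b=load('side0')['image'][150:350,180:340]
cv2.imwrite('pics/c1.png',cv2.resize(a,None,fx=4,fy=4)[:,:,::-1]); cv2.imwrite('pics/c2.png',cv2.resize(b,None,fx=3,fy=3)[:,:,::-1])
E
```

```text
(no output)
```

View pics/c1.png

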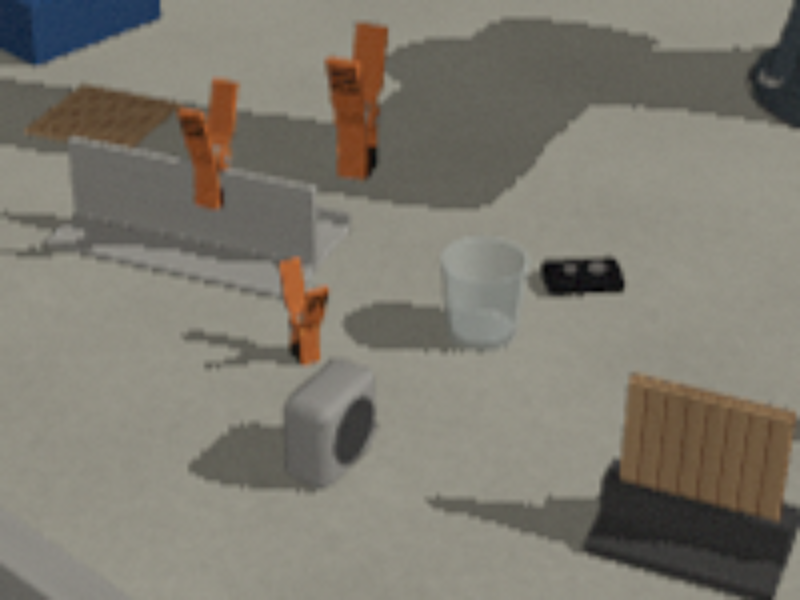

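View pics/c2.png

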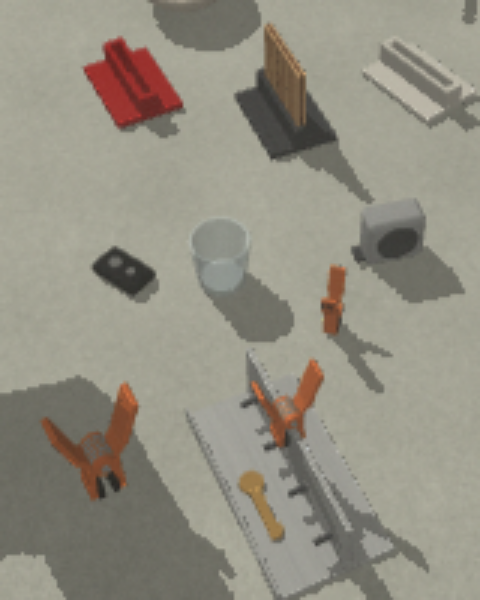

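```bash
python3 - <<'E'
from h import *
for n,roi in (('scene0',(170,175,252,225)),('side0',(240,260,345,360))):
    s=load(n);P=cloud(s);hsv=cv2.cvtColor(s['image'],cv2.COLOR_RGB2HSV)
    org=(hsv[...,0]<14)&(hsv[...,1]>150)&(hsv[...,2]>80)
    m=np.zeros(org.shape,bool);m[roi[1]:roi[3],roi[0]:roi[2]]=1
    m&=~cv2.dilate(org.astype(np.uint8),np.ones((5,5))).astype(bool)
    g=P[m]; g=g[(g[:,2]>.03)&(g[:,2]<.073)&(abs(g[:,0]-.58)<.08)]
    vx,vy,x0,y0=cv2.fitLine(g[:,:2].astype(np.float32),cv2.DIST_HUBER,0,.01,.01).ravel()
    r=(g[:,:2]-[x0,y0])@[-vy,vx]; print(n,'lip',len(g),np.degrees(np.arctan2(vy,vx)),x0,y0,r.std(),g[:,2].max())
    al=(g[:,:2]-[x0,y0])@[vx,vy]; print('ends',al.min(),al.max())
    # all orange blobs
    nb,lab,st,ce=cv2.connectedComponentsWithStats(org.astype(np.uint8))
    for i in range(1,nb):
        if st[i,4]>40:
            c=P[lab==i]; c=c[(c[:,2]>0)&(c[:,2]<.3)]
            if len(c): print(ce[i].round(),st[i,4],np.percentile(c,2,axis=0).round(3),np.percentile(c,98,axis=0).round(3))
E
```

```text
scene0 lip 668 -69.67498 0.5900786 -0.24428402 0.002089267100023796 0.07258854749668736
ends -0.10088770684288283 0.1020783665095166
[254. 174.] 331 [ 0.386 -0.256  0.005] [ 0.453 -0.212  0.111]
[217. 185.] 233 [ 0.558 -0.241  0.047] [ 0.609 -0.211  0.127]
[240. 227.] 151 [ 0.626 -0.1    0.005] [ 0.65  -0.061  0.065]
[398. 260.] 924 [0.425 0.24  0.003] [0.495 0.342 0.035]
[465. 404.] 441 [0.787 0.549 0.089] [0.844 0.59  0.093]
side0 lip 324 -69.51641 0.59578437 -0.2805684 0.002483679816950964 0.07295976563798366
ends -0.13504153514005268 0.06587879474098068
[223. 178.] 523 [0.396 0.224 0.003] [0.487 0.333 0.036]
[292. 245.] 44 [ 0.628 -0.103  0.03 ] [ 0.647 -0.063  0.066]
[279. 283.] 128 [ 0.566 -0.244  0.051] [ 0.606 -0.215  0.127]
[214. 297.] 258 [ 0.382 -0.262  0.009] [ 0.452 -0.218  0.114]
```

```bash
python3 -m creep '{"claw":[8.5,8.5,8.5,8.5,8.5,8.5,8.5,8.5,8.5,8.5,8.5,8.5],"dp":[[3,-1.3,0],[7,-3,0],[11,-4.8,0],[15,-6.6,0],[19,-8.3,0],[23,-10.1,0],[27,-11.9,0],[31,-13.6,0],[35,-15.4,0],[39,-17.1,0],[42.5,-18.7,0],[45.8,-20.1,0]],"roll":[-0.13,-0.26,-0.39,-0.52,-0.65,-0.78,-0.91,-1.04,-1.17,-1.3,-1.43,-1.557]}'
python3 -m creep '{"claw":[8.5,8.5,8.5,8.5],"dp":[[0,0,1.5],[0,0,3],[0,0,4],[0,0,4]],"roll":[0,0,0,0]}'
python3 - <<'E'
from h import *
s=snap('wrist','w1');print(manip.sense())
E
```

```text
t: 1.35
tcp_pos: [0.5815, -0.2273, 0.2499]
tool_rot: [0.568, 0.823, 0.0, -0.0]
force: [0.4, -0.1, 0.4]
finger_gap: 0.997
t: 1.75
tcp_pos: [0.5794, -0.2286, 0.2084]
tool_rot: [0.57, 0.821, -0.0, -0.002]
force: [-0.8, 0.8, -0.1]
finger_gap: 0.999
{'t': 1.8, 'q': array([-5.55210008e-01,  5.72731413e-01,  1.47515091e+00, -1.48167459e-05,
        1.09584261e+00, -9.11843710e-01]), 'qd': array([-5.27692483e-03, -2.10674596e-02, -2.32410000e-02,  1.41336116e-03,
        2.20258200e-03,  8.30561633e-05]), 'tau': array([ 1.86787625e-01, -4.42353559e+01, -1.61310375e+01,  6.87526524e-03,
        8.51816410e-03, -3.81668440e-05]), 'tcp_pos': array([ 0.57996519, -0.22913425,  0.20944494]), 'tool_rot': array([ 5.70469614e-01,  8.21318015e-01, -6.18530581e-05, -1.06436241e-03]), 'force': array([-0.16613991, -0.70139625, -0.10950438]), 'ft_torque': array([-0.01574405,  0.0299008 , -0.02498965]), 'finger_gap': 0.9973745025038983}
```

View pics/w1.png

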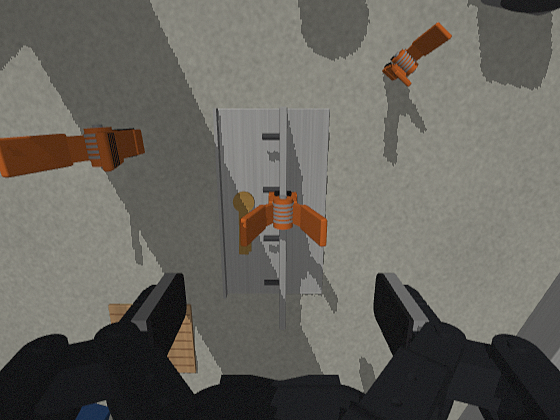

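The wrist view shows the clamp at (283,212) with its barrel centred on the lip. The lip runs vertically in the image at column 283, so the yaw matches. Next I cast rays for the residual offset.

```bash
python3 - <<'E'
from h import *
from scipy.spatial.transform import Rotation as Ro
s=load('w1');P=cloud(s);hsv=cv2.cvtColor(s['image'],cv2.COLOR_RGB2HSV)
T=np.array([.57997,-.22913,.20944]);R=Ro.from_quat([.57047,.82132,0,-.00106]).as_matrix()
print(R.round(3))
L=(P-T)@R
org=(hsv[...,0]<14)&(hsv[...,1]>150)&(hsv[...,2]>80)
m=org.copy();m[:185]=0;m[255:]=0;m[:,:235]=0;m[:,330:]=0
c=L[m];print('clamp tool',np.percentile(c,[1,99],axis=0).round(4).tolist())
for a in (235,283):
    k=m.copy();k[:,:a]=0;k[:,a+47:]=0;c=L[k];t=c[c[:,2]<c[:,2].min()+.01];print(a,t.min(0).round(4),t.max(0).round(4),P[k][:,2].max())
g=np.zeros_like(m);g[115:190,277:292]=1;g[240:290,277:292]=1
q=L[g&(P[...,2]>.06)];print('lip',len(q),cv2.fitLine(q[:,:2].astype(np.float32),cv2.DIST_HUBER,0,.01,.01).ravel(),P[g][:,2].max(),q[:,1].min(),q[:,1].max())
# rays: barrel edges on z=.078
for u,v in ((272,208),(295,208),(283,193),(283,228)): print(u,v,((plane(s,u,v,.08)-T)@R).round(4))
E
```

```text
[[-0.349  0.937 -0.002]
 [ 0.937  0.349  0.001]
 [ 0.002 -0.001 -1.   ]]
clamp tool [[-0.011, -0.0265, 0.0816], [0.0119, 0.0305, 0.1633]]
235 [ 0.0764  0.0003 -0.1221] [ 0.0764  0.0003 -0.1221] 0.3316952512436729
283 [ 0.0764  0.0003 -0.1221] [ 0.0764  0.0003 -0.1221] 0.3316952512436729
lip 955 [0.9999993  0.00121667 0.01172165 0.00194961] 0.3316952512436729 -0.0008238245866722109 0.005007576109309105
272 208 [ 0.0043 -0.0064  0.1295]
295 208 [0.0043 0.0121 0.1294]
283 193 [0.0166 0.0024 0.1295]
283 228 [-0.0127  0.0025  0.1294]
```

```bash
python3 -m creep '{"claw":[8.5,8.5,8.5,8.5,8.5,8.5,8.5],"dp":[[0.1,0.2,2],[0.1,0.2,4],[0.1,0.2,6],[0.1,0.2,8],[0.1,0.2,9.1],[0.1,0.2,9.6],[0.1,0.2,9.6]],"roll":[0,0,0,0,0,0,0]}' 40
python3 - <<'E'
from h import *
s=snap('wrist','w2');snap('side','s2');print(manip.sense()['force'],manip.sense()['tcp_pos'])
E
```

```text
t: 2.5
tcp_pos: [0.5821, -0.2278, 0.1143]
tool_rot: [0.57, 0.821, 0.0, -0.0]
force: [-0.1, -0.3, 0.1]
finger_gap: 0.998
[ 0.72172982  0.07465368 -0.07721952] [ 0.58270132 -0.22803712  0.11529357]
```

View pics/w2.png

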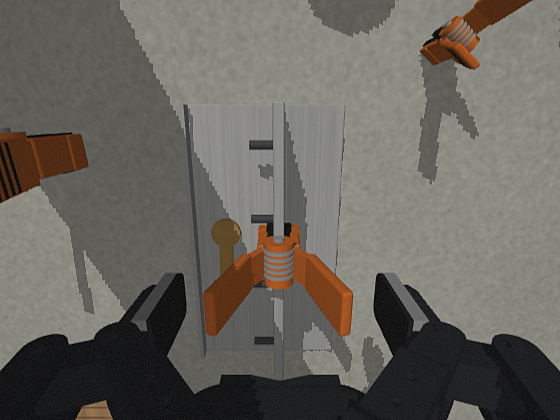

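The wrist view shows the handles at columns 205–352, centred between the pads at 185 and 375. Squeezing now.

```bash
python3 -m creep '{"claw":[6.5,6,5.5,5,4.5,4,3.5,3,2.4,2,2,2],"dp":[[0,0,0],[0,0,0],[0,0,0],[0,0,0],[0,0,0],[0,0,0],[0,0,0],[0,0,0],[0,0,0],[0,0,0],[0,0,0],[0,0,0]],"roll":[0,0,0,0,0,0,0,0,0,0,0,0]}' 40
python3 - <<'E'
from h import *
s=snap('wrist','w3');snap('scene','c3');print(manip.sense())
E
```

```text
t: 3.8
tcp_pos: [0.5825, -0.229, 0.1175]
tool_rot: [0.57, 0.822, -0.001, 0.002]
force: [-4.2, -0.8, 14.8]
finger_gap: 0.307
{'t': 3.9, 'q': array([-0.55195748,  0.69441789,  1.53833129, -0.00251753,  0.90555538,
       -0.90824676]), 'qd': array([ 0.00125602,  0.00163257, -0.00221572,  0.00093999,  0.00098666,
        0.0010956 ]), 'tau': array([ 1.50768723e+00, -3.85619366e+01, -1.18363792e+01,  7.71054402e-01,
       -9.64827575e-01, -5.59957276e-03]), 'tcp_pos': array([ 0.58246869, -0.22897297,  0.11757371]), 'tool_rot': array([ 0.56997621,  0.82165895, -0.00089925,  0.00169634]), 'force': array([-3.9624116 , -1.41079704, 14.51554009]), 'ft_torque': array([-0.20058671,  0.86419063,  0.00467438]), 'finger_gap': 0.30773527827773056}
```

View pics/w3.png

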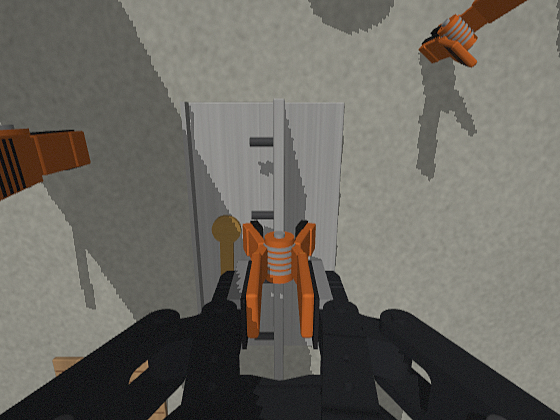

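The wrist view shows the handles parallel between the pads at columns 248–313 and the jaws spread clear of the lip at (250,240) and (310,240). The clamp is at its stop, so I lift straight up.

```bash
python3 -m creep '{"claw":[2,2,2,2,2,2,2,2,2,2,2,2],"dp":[[0,0,-0.5],[0,0,-1],[0,0,-1.5],[0,0,-2.5],[0,0,-3.5],[0,0,-5],[0,0,-7],[0,0,-9],[0,0,-11],[0,0,-12.5],[0,0,-13],[0,0,-13]],"roll":[0,0,0,0,0,0,0,0,0,0,0,0]}' 40
python3 - <<'E'
from h import *
s=snap('wrist','w4');snap('scene','c4');snap('side','s4');print(manip.sense())
a=load('c4')['image'][100:260,150:300];cv2.imwrite('pics/c4c.png',cv2.resize(a,None,fx=4,fy=3.75)[:,:,::-1])
E
```

```text
t: 5.1
tcp_pos: [0.5824, -0.2277, 0.2455]
tool_rot: [0.57, 0.821, 0.0, 0.001]
force: [0.1, -0.8, -0.8]
finger_gap: 0.3
{'t': 5.25, 'q': array([-5.51247406e-01,  5.34878853e-01,  1.44037836e+00,  2.56062602e-05,
        1.16839215e+00, -9.08246503e-01]), 'qd': array([ 0.00081651,  0.00800599,  0.00199975, -0.00110618, -0.00038447,
        0.00155552]), 'tau': array([ 2.12355953e-02, -4.52258849e+01, -1.80384350e+01,  7.56539885e-04,
       -4.62201147e-03, -1.76569023e-05]), 'tcp_pos': array([ 0.58148604, -0.22720193,  0.24333801]), 'tool_rot': array([ 5.70326492e-01,  8.21417455e-01, -4.54426837e-05, -1.02741922e-03]), 'force': array([0.65797262, 0.03325451, 0.5049134 ]), 'ft_torque': array([-0.01227561,  0.00583411,  0.00190335]), 'finger_gap': 0.3029842710201707}
```

View pics/w4.png

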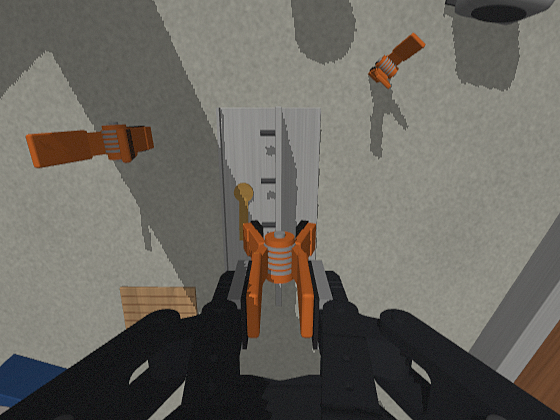

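View pics/c4c.png

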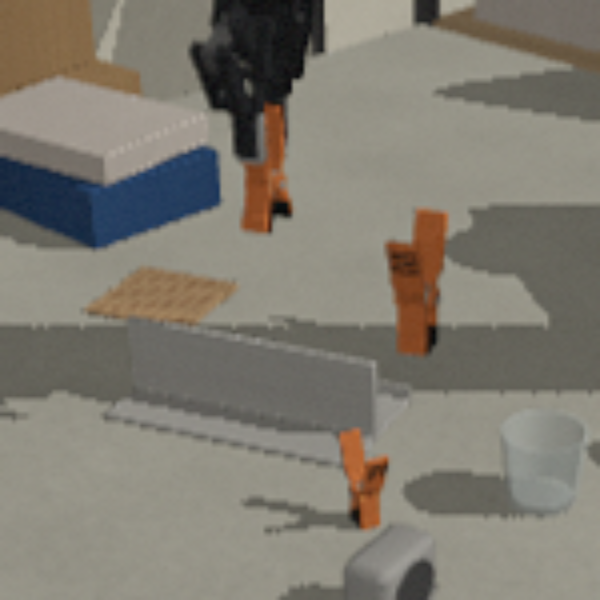

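The clamp is off the rail, open and upright in the grip, with the barrel at (279,258) in the wrist view. The rail and its neighbours haven't moved. Carrying it above the coaster.

```bash
python3 -m creep '{"claw":[2,2,2,2,2,2,2,2,2,2,2,2],"dp":[[2,1,0],[5,2.3,0],[9,4.2,0],[13,6,0],[17,7.9,0],[21,9.8,0],[25,11.6,0],[29,13.5,0],[33,15.3,0],[36.5,17,0],[39,18.1,0],[40.5,18.8,0]],"roll":[0,0,0,0.01,0.02,0.03,0.04,0.042,0.042,0.042,0.042,0.042]}' 40
python3 -m creep '{"claw":[2,2,2],"dp":[[0,0,0],[0,0,0],[0,0,0]],"roll":[0,0,0]}' 40
python3 - <<'E'
from h import *
s=snap('wrist','w5');snap('scene','c5');snap('side','s5');print(manip.sense())
a=load('c5')['image'][165:315,260:420];cv2.imwrite('pics/c5c.png',cv2.resize(a,None,fx=4,fy=4)[:,:,::-1])
a=load('s5')['image'][90:215,190:350];cv2.imwrite('pics/s5c.png',cv2.resize(a,None,fx=4,fy=4)[:,:,::-1])
E
```

```text
t: 6.45
tcp_pos: [0.6159, 0.22, 0.243]
tool_rot: [0.587, 0.81, -0.001, -0.001]
force: [-0.1, 0.0, 0.3]
finger_gap: 0.298
t: 6.75
tcp_pos: [0.6167, 0.2159, 0.244]
tool_rot: [0.588, 0.809, -0.001, -0.0]
force: [-1.2, -0.3, -0.2]
finger_gap: 0.303
{'t': 6.9, 'q': array([ 1.66457943e-01,  5.73127143e-01,  1.36192036e+00, -2.52132232e-04,
        1.20667632e+00, -1.46505348e-01]), 'qd': array([ 0.00485329,  0.00063819, -0.00312158,  0.00112656,  0.00114394,
        0.0009028 ]), 'tau': array([ 1.22677591e-01, -4.68594503e+01, -1.83204353e+01,  4.04511869e-03,
        3.57421268e-03, -1.31541507e-03]), 'tcp_pos': array([0.61688195, 0.21613336, 0.24438611]), 'tool_rot': array([ 5.88232611e-01,  8.08691769e-01, -1.29296425e-04,  3.82120568e-05]), 'force': array([ 0.66105297,  0.21173829, -1.01391248]), 'ft_torque': array([-0.00340124, -0.00733596, -0.02035257]), 'finger_gap': 0.30033334872799644}
```

View pics/w5.png

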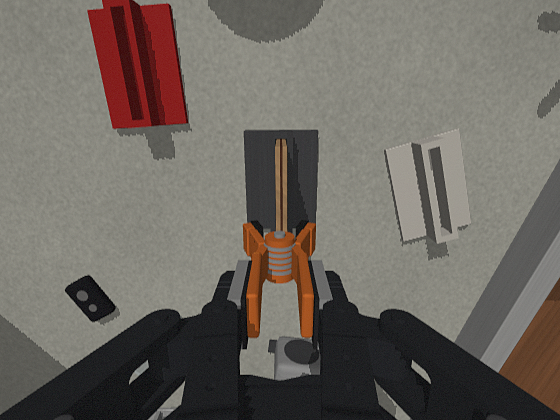

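View pics/c5c.png

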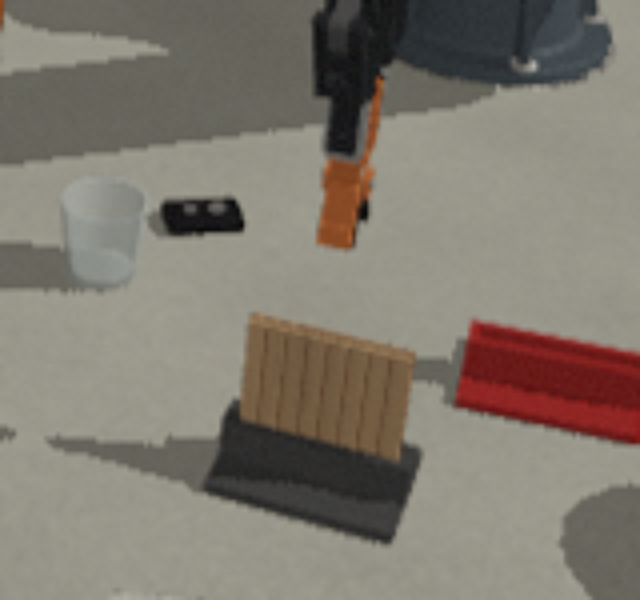

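View pics/s5c.png

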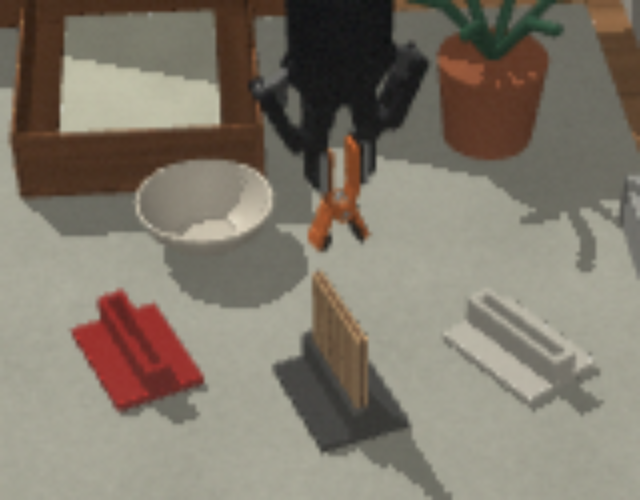

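The wrist view shows the coaster's top edge running almost vertically at columns 276–287, from row 138 down to where the clamp hides it. The clamp's centre is at column 280. The scene and side views show the clamp above the coaster, upright and open. Now I work out the residual between clamp and coaster in each view.

```bash
cat > rel.py <<'E'
from h import *
import sys
from scipy.spatial.transform import Rotation as Ro
st=manip.sense();T=st['tcp_pos'];R=Ro.from_quat(st['tool_rot']).as_matrix()
tag=sys.argv[1]
def masks(s):
    hsv=cv2.cvtColor(s['image'],cv2.COLOR_RGB2HSV)
    return (hsv[...,0]<12)&(hsv[...,1]>165)&(hsv[...,2]>70),(hsv[...,0]>8)&(hsv[...,0]<25)&(hsv[...,1]>60)&(hsv[...,1]<165)
for n in ('w','c','s'):
    s=load(n+tag);P=cloud(s);L=(P-T)@R;o,b=masks(s);near=(abs(L[...,0])<.08)&(abs(L[...,1])<.06)&(s['z_map']>0)
    c=L[o&near&(L[...,2]>-.03)&(L[...,2]<.1)]; k=L[b&near&(P[...,2]>.05)&(P[...,2]<.115)&(L[...,2]>.05-.0)]
    print(n,'clamp',len(c),np.percentile(c,[1,99],axis=0).round(4).tolist())
    low=c[(c[:,2]>.05)]; 
    if len(low): print('  jaws',len(low),low.min(0).round(4),low.max(0).round(4))
    if len(k)<20: continue
    t=k[k[:,2]<k[:,2].min()+.008]
    print('  coaster',len(k),np.percentile(k,[1,99],axis=0).round(4).tolist(),'top y',np.percentile(t[:,1],[2,50,98]).round(4), 'topz',T[2]-np.percentile(k[:,2],1))
    vx,vy,x0,y0=cv2.fitLine(t[:,:2].astype(np.float32),cv2.DIST_HUBER,0,.01,.01).ravel();print('  yaw',np.degrees(np.arctan(vy/vx)),x0,y0)
E
python3 rel.py 5
python3 - <<'E'
from h import *
from scipy.spatial.transform import Rotation as Ro
st=manip.sense();T=st['tcp_pos'];R=Ro.from_quat(st['tool_rot']).as_matrix()
a=load('w5')['image'][120:300,210:350];cv2.imwrite('pics/w5c.png',cv2.resize(a,None,fx=3.3,fy=3.3,interpolation=0)[:,:,::-1])
E
```

```text
w clamp 2106 [[-0.0095, -0.0218, -0.0154], [0.0131, 0.0208, 0.0682]]
  jaws 350 [-0.0067 -0.0229  0.05  ] [0.0107 0.0222 0.0711]
  coaster 956 [[-0.0204, -0.0039, 0.1402], [0.0502, 0.006, 0.1787]] top y [-0.0039  0.001   0.0054] topz 0.10416265630122354
  yaw -0.7002551 0.015946498 0.00092179165
c clamp 179 [[-0.0076, -0.0129, -0.0135], [0.0122, 0.0233, 0.0683]]
  jaws 69 [-0.0064 -0.0147  0.0504] [0.0101 0.024  0.0706]
  coaster 872 [[-0.043, -0.001, 0.1394], [0.0499, 0.0089, 0.1936]] top y [-0.0016  0.0048  0.0085] topz 0.1050101554112701
  yaw -1.393983 -0.010095412 0.0046867533
s clamp 107 [[-0.0139, -0.0248, -0.0149], [0.0081, 0.0126, 0.0684]]
  jaws 25 [-0.0085 -0.0261  0.0508] [0.0081 0.0169 0.0696]
  coaster 223 [[-0.047, -0.0087, 0.1382], [0.0474, 0.0034, 0.1926]] top y [-0.0077 -0.0037  0.0034] topz 0.106231133489051
  yaw -0.20335022 0.012275434 -0.0035324749
```

View pics/w5c.png

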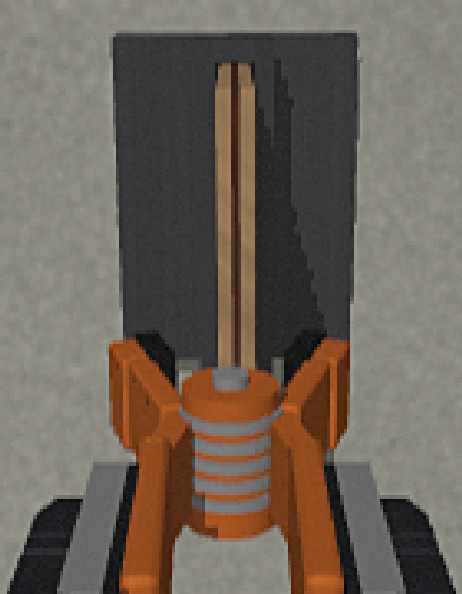

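Across views the coaster centre sits about +1 mm in tool y and +1.5 mm in x from the clamp, with about −0.7° of yaw. The tips are about 67 mm above the top edge, so I go down 82 mm in total. The first stage aligns and stops with the tips above the edge.

```bash
python3 -m creep '{"claw":[2,2,2,2,2,2,2,2],"dp":[[0.1,0.1,0.5],[0.15,0.1,1.5],[0.15,0.1,3],[0.15,0.1,4.5],[0.15,0.1,5.5],[0.15,0.1,6],[0.15,0.1,6],[0.15,0.1,6]],"roll":[-0.012,-0.012,-0.012,-0.012,-0.012,-0.012,-0.012,-0.012]}' 40
python3 - <<'E'
from h import *
s=snap('wrist','w6');snap('scene','c6');snap('side','s6')
a=load('w6')['image'][120:300,210:350];a=cv2.resize(a,None,fx=3.3,fy=3.3,interpolation=0)
cv2.imwrite('pics/w6c.png',a[:,:,::-1])
a=load('c6')['image'][205:305,300:380];b=load('s6')['image'][125:205,240:310]
cv2.imwrite('pics/m6.png',np.hstack([cv2.resize(a,(400,500)),cv2.resize(b,(400,500))])[:,:,::-1])
E
python3 rel.py 6
```

```text
t: 7.7
tcp_pos: [0.6175, 0.2194, 0.1846]
tool_rot: [0.583, 0.813, 0.0, 0.0]
force: [0.3, 0.1, -1.2]
finger_gap: 0.303
w clamp 2117 [[-0.0096, -0.0215, -0.0152], [0.0132, 0.0206, 0.0684]]
  jaws 342 [-0.0068 -0.023   0.0501] [0.0111 0.0223 0.0843]
  coaster 1250 [[-0.0457, -0.0056, 0.081], [0.0476, 0.0043, 0.1273]] top y [-0.0131  0.0226  0.0227] topz 0.10410341281160379
  yaw -72.21258 0.0020806808 0.013139041
c clamp 171 [[-0.0084, -0.0112, -0.0143], [0.0121, 0.0232, 0.0688]]
  jaws 73 [-0.0065 -0.0133  0.0503] [0.011  0.0251 0.0826]
  coaster 850 [[-0.046, -0.0015, 0.0804], [0.047, 0.007, 0.1347]] top y [-0.0133 -0.0133 -0.0133] topz 0.10473619677690467
  yaw 63.548542 0.0060837744 -0.013340401
s clamp 90 [[-0.0125, -0.0245, -0.0168], [0.0068, 0.0111, 0.0666]]
  jaws 24 [-0.0085 -0.0254  0.0501] [0.0078 0.0164 0.0674]
  coaster 190 [[-0.0506, -0.0109, 0.0796], [0.0459, 0.0009, 0.1344]] top y [0.0131 0.0131 0.0131] topz 0.10552181210134923
  yaw 17.840492 -0.006373369 0.0131083485
```

View pics/w6c.png

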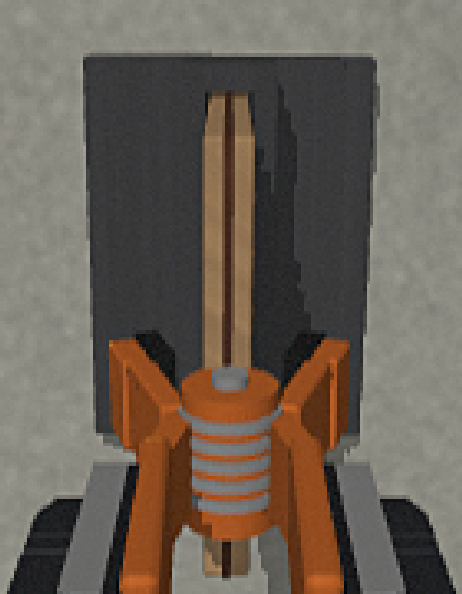

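View pics/m6.png

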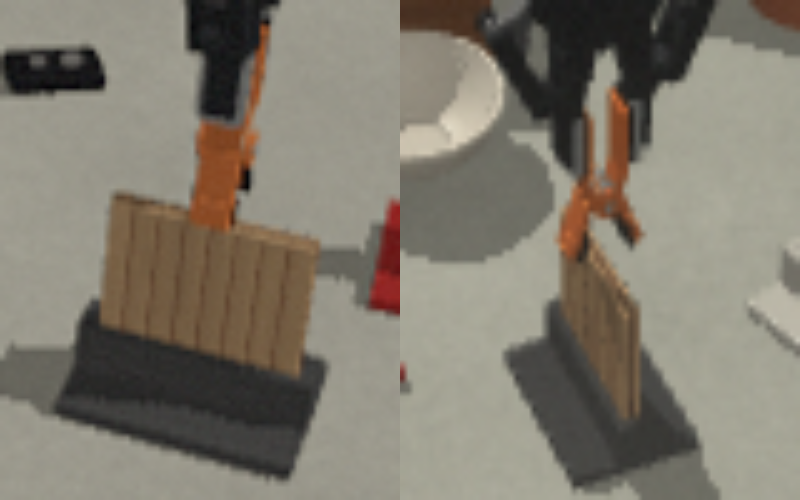

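Aligned to within 1 mm in all three views: the coaster centreline is at (228,–) and the barrel at (232,–) in the zoomed wrist crop. The yaw is good, with the jaws straddling the edge. The tips are about 7 mm above the edge, so I go down another 22 mm.

```bash
python3 -m creep '{"claw":[2,2,2,2,2,2,2,2],"dp":[[0,0,0.4],[0,0,0.8],[0,0,1.2],[0,0,1.6],[0,0,2],[0,0,2.2],[0,0,2.2],[0,0,2.2]],"roll":[0,0,0,0,0,0,0,0]}' 40
python3 - <<'E'
from h import *
s=snap('wrist','w7');snap('scene','c7');snap('side','s7')
a=load('w7')['image'][120:300,210:350];a=cv2.resize(a,None,fx=3.3,fy=3.3,interpolation=0)
cv2.imwrite('pics/w7c.png',a[:,:,::-1])
a=load('c7')['image'][205:305,300:380];b=load('s7')['image'][125:205,240:310]
cv2.imwrite('pics/m7.png',np.hstack([cv2.resize(a,(400,500)),cv2.resize(b,(400,500))])[:,:,::-1])
print(manip.sense())
E
python3 rel.py 7
```

```text
t: 8.65
tcp_pos: [0.6172, 0.2193, 0.1623]
tool_rot: [0.583, 0.813, 0.0, 0.0]
force: [-0.4, -0.0, -0.6]
finger_gap: 0.302
{'t': 8.8, 'q': array([ 1.71186044e-01,  6.68077862e-01,  1.42931606e+00,  4.97637580e-05,
        1.04365679e+00, -1.55775415e-01]), 'qd': array([-0.00031315, -0.00113579,  0.00027028, -0.00070948, -0.00046637,
       -0.0003449 ]), 'tau': array([-2.93493147e-03, -4.84420466e+01, -1.58438963e+01,  3.32754707e-04,
        4.25295448e-04, -7.03892070e-06]), 'tcp_pos': array([0.61734213, 0.21938354, 0.16257982]), 'tool_rot': array([5.82604797e-01, 8.12755546e-01, 2.08167066e-04, 1.74798969e-04]), 'force': array([ 0.32080571,  0.38171473, -1.66044824]), 'ft_torque': array([-0.01208813, -0.0110166 , -0.0420739 ]), 'finger_gap': 0.30082385576159815}
w clamp 2090 [[-0.0097, -0.0213, -0.0154], [0.0132, 0.0207, 0.0683]]
  jaws 346 [-0.0068 -0.023   0.05  ] [0.0111 0.0224 0.071 ]
  coaster 1579 [[-0.0458, -0.0054, 0.0586], [0.0476, 0.0049, 0.1034]] top y [-0.0053 -0.0002  0.0045] topz 0.10402848813413597
  yaw 0.3657051 0.010346898 -0.00024620644
c clamp 161 [[-0.0086, -0.0125, -0.0139], [0.0123, 0.0241, 0.0684]]
  jaws 68 [-0.0074 -0.0135  0.0503] [0.0106 0.0244 0.0689]
  coaster 780 [[-0.0458, -0.0019, 0.0576], [0.047, 0.0077, 0.112]] top y [-0.0035  0.0033  0.0069] topz 0.10499616315766713
  yaw -0.5813369 0.016214317 0.0031665405
s clamp 85 [[-0.0125, -0.0247, -0.014], [0.0085, 0.0096, 0.0697]]
  jaws 19 [-0.0114 -0.0274  0.0509] [0.0102 0.0094 0.0717]
  coaster 188 [[-0.0498, -0.0225, 0.0515], [0.0445, 0.0161, 0.1113]] top y [-0.0191 -0.0062  0.0124] topz 0.11110778395088838
  yaw -5.4061255 -0.010800491 -0.0058275242
```

View pics/w7c.png

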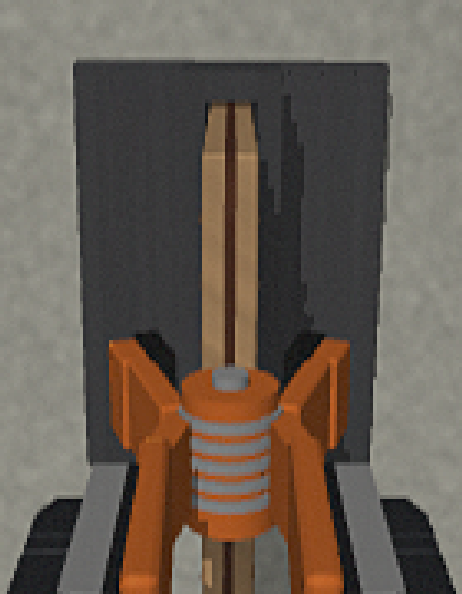

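View pics/m7.png

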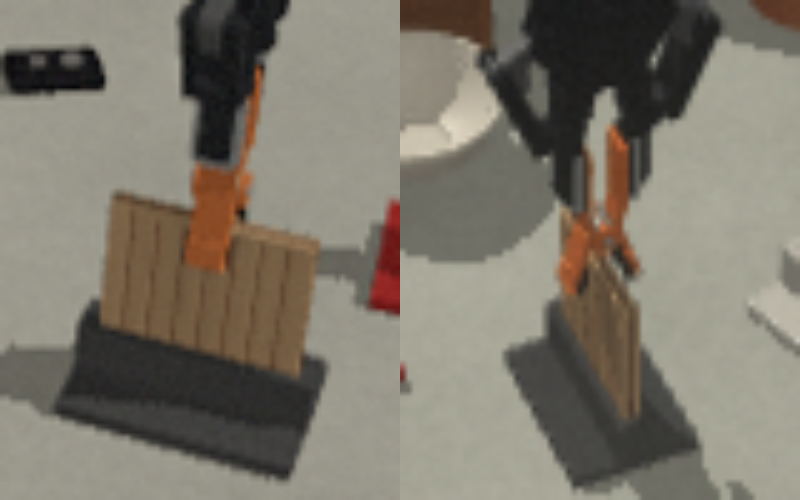

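The wrist crop shows the coaster's edge (cols 203–258) centred under the barrel (183–280), with a gap to both jaws. The scene and side views show one jaw on each side, about 15 mm below the edge. Forces are near zero and the coaster's corners haven't moved. One short hold, then I hand in.

```bash
python3 -m creep '{"claw":[2,2,2,2],"dp":[[0,0,0],[0,0,0],[0,0,0],[0,0,0]],"roll":[0,0,0,0]}' 40 && python3 - <<'E'
from h import *
snap('scene','c8');a=load('c5')['image'].astype(int);b=load('c8')['image'].astype(int)
print('coaster/stand px change',np.abs(a-b)[265:300,312:370].max(-1).mean(),'tcp',manip.sense()['tcp_pos'])
print(workorder.sign_off())
E
```

```text
t: 9.2
tcp_pos: [0.6172, 0.2194, 0.1624]
tool_rot: [0.583, 0.813, 0.0, 0.0]
force: [-0.5, 0.2, -0.3]
finger_gap: 0.304
coaster/stand px change 2.8655172413793104 tcp [0.61716474 0.21935928 0.16233675]
the job is handed in; nothing more can be done
None
```

I squeezed the middle-sized clamp off the rail's lip, carried it to the folded coaster, and handed the job in at about 9.2 s. The arm is still holding it open, with the grip set to 40 N.

**Last checks**
- **Open:** the finger opening reads about 26 mm, against 28 mm expected at full squeeze. The handles look parallel and the reading stayed steady, so I took it as the stop.
- **Depth:** the jaw tips are about 15 mm below the top edge, worked out from the handle tops and not seen directly.
- **Position:** the wrist and scene views put the clamp centred within about 1 mm, both across the coaster and along its edge. The yaw is within about 0.6°.
- **No contact:** the force readings were close to zero, and the wrist picture shows a gap to each jaw.
- **Coaster and stand:** comparing pictures from before the descent and at the end shows only noise-level change.
- **Other things:** no neighbours were seen to move, but I did not check each one again at the end.

**Disagreements between views:** the scene and side cameras differ by 3–6 mm in absolute position, so I compared clamp and coaster within each picture. In the last side view the clamp hides much of the coaster, and its edge fit (yaw −5°, top at 111 mm) was not usable, so I disregarded it.

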